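# Hold a hinge leaf in line for its pin in a beer cellar

### The job

The cellar hatch hinge is being refitted: lift the lid off the wide steel pan by its knob and set it down, not dropped, in the middle of the cork mat, knob up, then take the loose hinge leaf out of the pan and bring its knuckle in between the two knuckles of the leaf screwed to the jamb block, so that the three holes line up and I could push the pin through. Finish while still holding the leaf there in the air, steady and not pressing on the jamb block; do not let go, and leave the pin, the screwdriver, the bottles, the cans and the glass where they are.

Things in the scene. Friction and masses are not known exactly. Their poses are not given: they have to be found in the camera images.
- pan: Round shallow steel pan, fixed to the table, 200 mm outer diameter, 70 mm high, wall 4 mm, floor 5 mm thick, a wire loop handle on each side reaching 126 mm from the centre. Origin: centre of the underside, z up. The pan, jamb block and mat are shared out over three places, any way round: left, middle (farther out) and right.
- lid: Loose round steel lid, 210 mm diameter, lying on the pan; a 176 mm plug 6 mm deep under it sits inside the pan's rim; its top rises to 16 mm at the middle; 0.25 to 0.5 kg. Origin: centre of the plug's underside, z up; 64 mm over the table while on the pan, 4 mm when laid on the mat.
- lid_knob (a point): Middle of the lid's knob head, on the lid's axis, 46 mm above the lid's origin. The head is a cylinder 30 mm in diameter and 24 mm tall (34 to 58 mm above the lid's origin) on a 16 mm stem.
- mat: Square cork mat fixed on the table, 220 x 220 x 4 mm, empty at the start. Origin: centre of its underside.
- leaf: Loose steel hinge leaf, 0.2 to 0.4 kg, lying flat on the pan's floor, hidden by the lid. Plate 5 mm thick, x -34 to 28 mm, y +-30 mm; upright flange across it at x = 0; a 20 mm wide neck along +x to one knuckle. Origin: underside below the flange, near the balance point; x to the knuckle, y along the hinge line, z up. In the pan x points away from the robot, within 35 deg of world x.
- leaf_flange (a point): On the loose leaf's upright flange, the place to grip from above: mid-thickness and mid-width, 35 mm above the leaf's underside and 15 mm below the flange's top edge. The flange is 10 mm thick along the leaf's x and 50 mm wide along its y.
- leaf_hole (a point): Centre of the hole of the loose leaf's knuckle, at (45, 0, 13) mm in the leaf's frame. The knuckle is a tube along the leaf's y, 20 mm long, 26 mm outer and 14 mm hole diameter.
- jamb: Jamb block: wooden block 60 x 120 mm, top 84 mm high, bolted to the table on a dark foot plate, with a fixed hinge leaf on its face towards the robot: two knuckles in line along y. Origin: on the table below the middle of the gap between them; x from the gap into the block, y along the hinge line, z up; turned up to 20 deg from world x. The finished leaf's x and y lie along these.
- jamb_hole (a point): Middle of the gap between the fixed knuckles, on their hole axis, 90 mm high; axes as the jamb block. Knuckles 26 mm outer, 14 mm hole, 24 mm long; gap 26 mm (3 mm spare each side), open above, below and to the robot; fixed plate (top 93 mm high) 16 mm beyond the axis along x. The loose hole's centre comes here, leaf level, flange up, its plate on the robot's side. The pin is 10 mm thick.
- pin: Loose steel hinge pin with a square head, 95 mm long, 10 mm thick, lying on the table between the robot and the things. Leave it alone.
- screwdriver: Screwdriver with black handle, 190 mm long, lying on the table near the robot. Leave it alone. Origin near the middle.
- bottle_a: Closed brown beer bottle, 62 mm diameter, 225 mm tall, standing on the left far part of the table. Leave it alone. Origin: centre of its foot.
- bottle_b: Closed green beer bottle, 62 mm diameter, 225 mm tall, standing on the right far part of the table. Leave it alone. Origin: centre of its foot.
- can_a: Drink can, 66 mm diameter, 115 mm tall, standing at the far edge, the left one of two. Leave it alone. Origin: centre of its foot.
- can_b: Drink can, 66 mm diameter, 115 mm tall, standing at the far edge, the right one of two. Leave it alone. Origin: centre of its foot.
- glass: Empty drinking glass, 72 mm diameter, 110 mm tall, standing on the right. Leave it alone. Origin: centre of its foot.
Not all that is in view belongs to the job. Leave any black look-alike of the lid alone.

How it is judged (in metres and radians):
On the way, in this order (a step that is already met when the one before it is completed fails the run):
1. The lid lies on the cork mat, knob up, let go (horizontal distance between lid and mat below 0.05 m and height (world z) of lid below 0.009 m and angle between lid's own z axis and vertical below 0.06 rad and contact force between the fingers and lid below 0.1 N and linear speed of lid below 0.03 m/s), for 0.2 s.
2. The hinge leaf is lifted clear out of the pan (height (world z) of leaf above 0.075 m and contact force between the fingers and leaf above 3 N), for 0.2 s.
At the end, for the whole second after the job is handed in: Leaf gripped and still; its hole centre within 4 mm of the fixed hole axis (towards the block and in height) and 5 mm along it, hinge lines within 0.1 rad, under 5 N on the jamb block; lid flat on the mat, knob up, let go, centre within 50 mm of the mat centre (all of step 1 and x of leaf_hole in the frame of jamb_hole between -0.004 and 0.004 m and z of leaf_hole in the frame of jamb_hole between -0.004 and 0.004 m and y of leaf_hole in the frame of jamb_hole between -0.005 and 0.005 m and angle between the y axis of leaf and the y axis of jamb, either way round below 0.1 rad and linear speed of leaf below 0.02 m/s and contact force between the fingers and leaf above 3 N and contact force between leaf and jamb below 5 N); the arm keeps its last pose, push and grip.
It fails at once if The lid is let go in the air and falls (height (world z) of lid above 0.035 m and contact force between the fingers and lid below 0.1 N and linear speed of lid above 0.4 m/s).
It fails at once if A bystander (pin, screwdriver, bottle, can or glass) is pushed more than 30 mm or tipped over (distance of any of pin, screwdriver, bottle_a, bottle_b, can_a, can_b, glass from where it was at the start of the episode above 0.03 m or angle between any of bottle_a, bottle_b, can_a, can_b, glass's own z axis and vertical above 0.5 rad).
It also fails if it takes over 64 s, if anything falls off the work surface, if the arm or the gripper's body presses on something with over 40 N, if the wrist force passes 120 N, or if a joint passes its speed limit or range.

### The arm

A 6-joint arm with a two-finger parallel gripper is mounted at the origin on the work surface. World frame = base frame: x ahead of the robot, y to its left, z up, the work surface at z = 0. Lengths are in mm, angles in rad, forces in N, time in s.
With the tool pointing down it reaches from about 275 to 825 mm from the base axis. Payload 5.2 kg.
Tool frame: the origin (TCP) lies at the very end of the fingers, on their centre line; the grasp point (between the pads) lies 19 mm behind it; z points along the fingers, y is the direction in which the jaws open and shut (so a half turn about z gives the same grasp; the last joint's range is limited). The gripper opens to 93 mm and grips with 3 to 60 N. Pads are 15 mm wide; open, the fingers measure 128 mm over their backs; the gripper's body (75 mm by 188 mm) begins 65 mm behind the grasp point.
Start: joints at [-1.351, 0.259, 1.535, -0, 1.348, -0.203], TCP at [225.694, -501.565, 218.653] pointing down, gripper open.
Joint ranges: [-3.14, 3.14], [-0.91, 2.08], [0.19, 2.58], [-1.22, 4.36], [0.22, 2.71], [-3.12, 3.12]. Speed limits (rad/s): [2.57, 2.57, 3.14, 3.14, 3.14, 3.14].

### API

Orientations are given as [roll, pitch, yaw] about the fixed x, y, z axes, in that order (R = Rz(yaw) Ry(pitch) Rx(roll)).
In Python, from bench import robot gives the robot as it stands. The module is installed in compiled form; this text tells all that it offers. Calls block until the motion is done:
- robot.move_ptp(position, orientation): joint-space move of the TCP to a pose.
- robot.move_linear(position, ori=None, speed=150, f_stop=None): straight line of the TCP; ori=None keeps the orientation; speed is the mean speed in mm/s. With f_stop (N) it stops when the force on the tool has changed by that much, and returns True; else False.
- robot.move_j(angles): joint-space move.
- robot.move_gripper(opening): opening from 0.0 (shut) to 1.0 (fully open); the grip force is fixed at half the most; returns when the fingers have stopped.
- robot.sleep(seconds).
- robot.inverse_kinematics(position, orientation): joint angles nearest the present ones, or None.
- robot.get_image(name): name is "scene" or "side" or "wrist"; returns a dict with "img" (400x640x3 uint8, blue, green, red), "fovy" (degrees; the focal length in pixels is half the picture's height over the tangent of half this angle, whatever the lens; pixels are square), "cx", "cy" (the principal point, pixels), "eye" and "orientation" of the camera in the world. Camera axes: x right, y down, z forward; pixel columns grow to the right and rows downward; lengths in mm; the calibration is good to about 2 mm. A picture is of the moment at which its call begins. There is no depth.
A pose or a line that the arm cannot do raises robot.MotionError and nothing moves.
- robot.hand_in(): hands the job in, once; it reports no verdict.
Readings, each from a call of its own:
- robot.current_t(): time.
- robot.current_qpos(): joint angles.
- robot.current_joint_vel(): joint speeds.
- robot.current_joint_efforts(): joint torques, N m.
- robot.current_tcp_pos(): TCP position.
- robot.current_eef_rot(): TCP orientation.
- robot.current_contact_force(): force on the tool from outside, world axes, zero at the start.
- robot.current_ft_torque(): the same for the moment, N m.
- robot.current_gripper_width(): opening from 0.0 (shut) to 1.0 (fully open).
Only numpy, scipy, OpenCV 4.12 (cv2) and the standard library are available. Lean on these libraries where they do the work, as an engineer would, in place of code of your own. Each camera call takes 0.05 s, during which the arm holds its last target. There are 200 camera calls.

## Working session

There is one attempt and no reset: what is moved stays moved. The work goes in short steps, each a Python script; the robot and the scene stay as the last script left them, time stands still between calls to the robot, and variables do not carry over. Pictures are saved under pics/ and viewed, about 8 in all and at most 12, crops included, and the job is handed in when it is done.

```bash
mkdir -p pics
cat > h.py <<'E'
import numpy as np, cv2
from scipy.spatial.transform import Rotation as R
from bench import robot
def cam(n):
    d=robot.get_image(n); return d
def Rm(d):
    o=np.array(d["orientation"],float)
    return o if o.shape==(3,3) else R.from_euler('xyz',o).as_matrix()
def f(d): return d["img"].shape[0]/2/np.tan(np.radians(d["fovy"])/2)
def ray(d,u,v):
    r=Rm(d)@np.array([(u-d["cx"])/f(d),(v-d["cy"])/f(d),1]); return np.array(d["eye"],float),r/np.linalg.norm(r)
def onz(d,u,v,z):
    e,r=ray(d,u,v); return e+r*(z-e[2])/r[2]
def proj(d,p):
    q=Rm(d).T@(np.array(p,float)-np.array(d["eye"])); return q[:2]/q[2]*f(d)+[d["cx"],d["cy"]]
E
python3 - <<'E'
from h import *
for n in("scene","side"):
    d=cam(n); cv2.imwrite(f"pics/{n}0.png",d["img"]); print(n,d["fovy"],d["cx"],d["cy"],d["eye"],d["orientation"])
    np.save(f"pics/{n}0.npy",d,allow_pickle=True)
d=cam("wrist");print(d["fovy"],d["eye"],d["orientation"]);print(robot.current_eef_rot(),robot.current_t())
E
```

```text
scene 46.146026512059194 326.0974863587184 201.0170878229113 [1088.04286849  743.51162044  911.1249555 ] [-2.25214051  0.01324345  2.47765559]
side 48.70500144209229 316.7437149662872 200.4310620167976 [ 32.94207532 499.3917804  892.94952246] [-2.42940332 -0.01063866 -2.45809394]
71.31544591031495 [ 302.62544548 -465.82788218  382.61700911] [ 2.83466530e+00  4.84452533e-04 -1.14764604e+00]
[-3.14024206e+00 -2.79415968e-04  4.22822577e-01] 0.15
```

View pics/scene0.png

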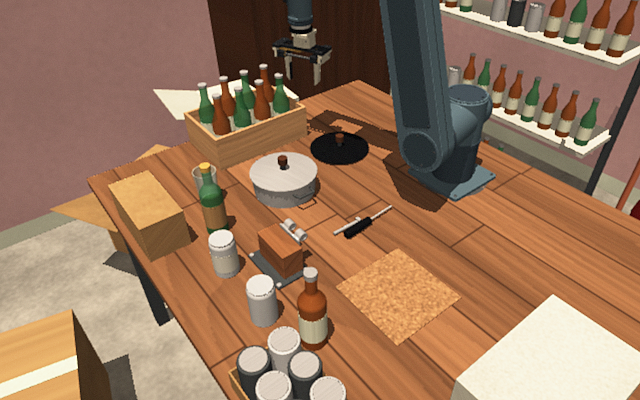

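View pics/side0.png

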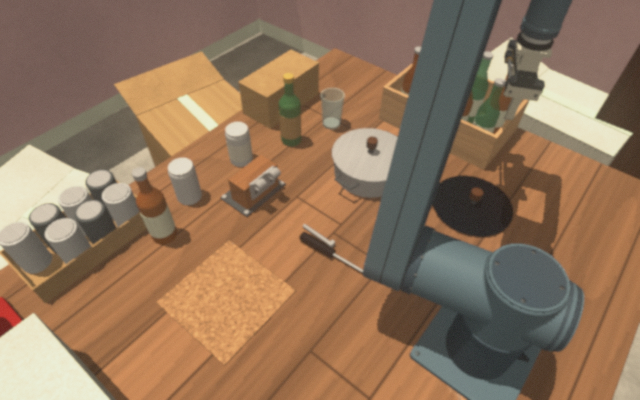

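Scene view: the lid and pan are on the right (knob at scene (283,160), side (372,144)), the jamb block is in the middle (knuckles at scene ~(293,231), side ~(265,181)), and the mat is on the left (scene corners (395,250), (460,296), (400,340), (337,292)). The black decoy lid is near the base.

Run:
```python
from h import *
S=np.load("pics/scene0.npy",allow_pickle=True).item();D=np.load("pics/side0.npy",allow_pickle=True).item()
def p(n,a,b,z):
    print(n,*[onz(c,*q,z).round(1)[:2] for c,q in((S,a),(D,b)) if q is not None])
p("knob",(283,161),(372,144),110)
cs=[(395,250),(460,296),(400,340),(337,292)];cd=[(231,242),(293,292),(222,356),(160,300)]
for c,l in((S,cs),(D,cd)):
    P=np.array([onz(c,*q,4)[:2] for q in l]);print("mat",P.round(0).tolist(),P.mean(0))
p("k1",(287,226),(258,186),90);p("k2",(300,236),(272,176),90)
p("green",(216,228),(291,140),0);p("brown",(313,342),(162,236),0);p("glass",(205,205),(332,124),0)
p("canb",(226,270),(240,160),0);p("cana",(263,320),(187,200),0);p("pin",(346,222),(319,236),5)
print(onz(S,348,232,8),onz(S,392,207,5))
```

```text
knob [ 470.4 -275.3] [ 465.4 -275.4]
mat [[393.0, 139.0], [381.0, 351.0], [584.0, 349.0], [607.0, 154.0]] [491.26349648 248.00379185]
mat [[587.0, 137.0], [379.0, 144.0], [395.0, 345.0], [594.0, 346.0]] [488.64392341 243.10842708]
k1 [615.7 -43.4] [605.3  12.5]
k2 [611.4   8.8] [602.1 -34.6]
green [ 728.9 -251.6] [ 724.9 -241.9]
brown [738.3 229.1] [734.6 231.7]
glass [ 705.7 -367.2] [ 675.8 -380.9]
canb [785.6 -88. ] [780.7 -82.4]
cana [794.4 107.7] [779.1 114.9]
pin [423.5 -31.6] [431.8 -14.1]
[448.56708489   7.11809856   8.        ] [272.28720944   3.20403712   5.        ]
```

Run:
```python
from h import *
q=robot.current_tcp_pos(); 
robot.move_linear([q[0],q[1],330],speed=200)
robot.move_ptp([468,-275,260],[np.pi,0,np.pi/2])
d=cam("wrist");np.save("pics/w1.npy",d,allow_pickle=True)
robot.move_ptp([540,-50,300],[np.pi,0,np.pi/2])
e=cam("wrist");np.save("pics/w2.npy",e,allow_pickle=True)
cv2.imwrite("pics/w12.png",cv2.resize(np.vstack([d["img"],e["img"]]),(480,600)))
print(robot.current_t(),d["eye"],e["eye"])
# lid outline: expected projected centre
print(proj(d,[468,-275,110]),proj(e,[608,-15,90]))
```

```text
3.1917 [ 467.41674761 -190.28253975  424.62919985] [539.58674092  34.42276343 464.38440365]
[321.54696307 189.52152535] [372.31727713 152.1752997 ]
```

View pics/w12.png

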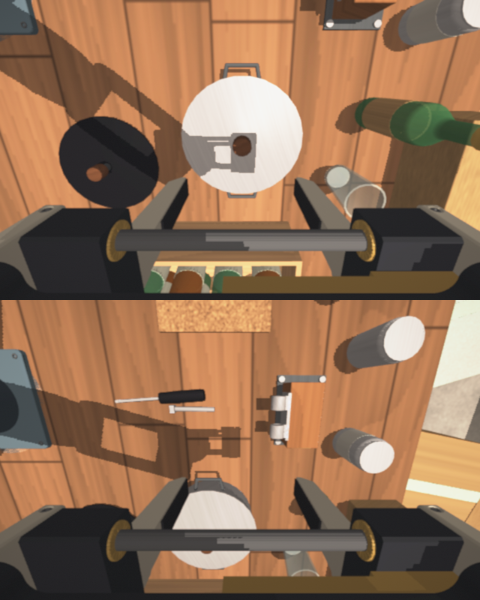

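Top: lid disc at (322,180) in full-resolution pixels, knob at (322,193), decoy to its left. Bottom: jamb knuckles around (372,555/2 offset) — two bright tubes with a dark gap, nearly along the image's vertical axis. Next I refine the lid and move it.

```bash
cat > lid.py <<'E'
from h import *
d=np.load("pics/w1.npy",allow_pickle=True).item();h=cv2.cvtColor(d["img"],cv2.COLOR_BGR2HSV)
def big(m,near):
    n,l,s,c=cv2.connectedComponentsWithStats(m.astype(np.uint8)); 
    i=min((k for k in range(1,n) if s[k,4]>150),key=lambda k:np.hypot(*(c[k]-near))); return (l==i).astype(np.uint8)*255,s[i],c[i]
kn,s,c=big((h[...,1]>80)&(h[...,2]<140)&(abs(np.indices(h.shape[:2])[1]-322)<30)&(abs(np.indices(h.shape[:2])[0]-193)<30),(322,193))
print("knob",s,c,onz(d,*c,122),onz(d,*c,116))
m,s,c=big((h[...,1]<60)&(h[...,2]>90),(322,180))
k=cv2.convexHull(max(cv2.findContours(m,0,1)[0],key=cv2.contourArea));P=np.array([onz(d,*q[0],71)[:2] for q in k],np.float32)
print("lid",s,cv2.minEnclosingCircle(P),cv2.fitEllipse(P))
E
python3 lid.py
```

```text
knob [310 181  25  27 513] [322.12865497 194.42495127] [ 468.62983693 -277.49870043  122.        ] [ 468.65388793 -279.22786921  116.        ]
lid [  242    85   162   179 19824] ((468.5520935058594, -276.2705078125), 120.26052856445312) ((469.2333679199219, -276.7284851074219), (205.66619873046875, 234.32119750976562), 178.90187072753906)
```

Run:
```python
from h import *
O=[np.pi,0,np.pi/2]; x,y=468.7,-277
robot.move_ptp([x,y,230],O)
robot.move_linear([x,y,130],speed=150)
print("stop",robot.move_linear([x,y,91],speed=50,f_stop=8))
robot.move_gripper(0.0); print("w",robot.current_gripper_width()*93)
f0=robot.current_contact_force()
robot.move_linear([x,y,115],speed=40); print("w",robot.current_gripper_width()*93,robot.current_contact_force()-f0)
robot.move_linear([x,y,200],speed=120)
robot.move_linear([490,245,200],speed=180)
robot.sleep(.3)
robot.move_linear([490,245,45],speed=90)
robot.sleep(.2)
print("touch",robot.move_linear([490,245,28],speed=15,f_stop=3),robot.current_tcp_pos(),robot.current_gripper_width()*93)
print(robot.current_t())
```

```text
stop False
w 29.326441433833704
w 29.23861011254011 [ 0.45083518  0.14780991 -4.41386602]
touch True [489.87616773 244.97002621  30.78133845] 29.644708784146495
14.8333
```

Run:
```python
from h import *
O=[np.pi,0,np.pi/2]
robot.move_gripper(1.0); robot.sleep(.3)
robot.move_linear([490,245,120],speed=80)
robot.move_linear([490,245,250],speed=200)
robot.move_ptp([560,-45,220],O); robot.sleep(.2)
e=cam("wrist");np.save("pics/w4.npy",e,allow_pickle=True)
robot.move_ptp([455,-320,230],O); robot.sleep(.2)
d=cam("wrist");np.save("pics/w3.npy",d,allow_pickle=True)
c=proj(d,[468.7,-277,5]).round().astype(int);k=proj(e,[605,-13,90]).round().astype(int);print(c,k,robot.current_t())
def crop(i,c,r,s): 
    x0,y0=max(c[0]-r,0),max(c[1]-r,0); print(x0,y0,s); return cv2.resize(i[y0:y0+2*r,x0:x0+2*r],None,fx=s,fy=s,interpolation=3)
a=crop(d["img"],c,100,2);b=crop(e["img"],k,80,2.5)
print(a.shape,b.shape)
H=min(a.shape[0],b.shape[0]);cv2.imwrite("pics/c34.png",np.hstack([a[:H],b[:H]]))
cv2.imwrite("pics/s4.png",cam("side")["img"])
```

```text
[331 147] [363 168] 21.1167
231 47 2
283 88 2.5
(400, 400, 3) (400, 400, 3)
```

View pics/c34.png

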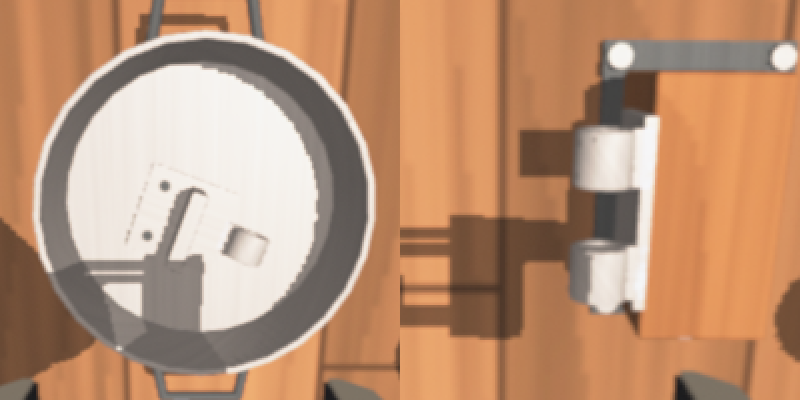

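View pics/s4.png

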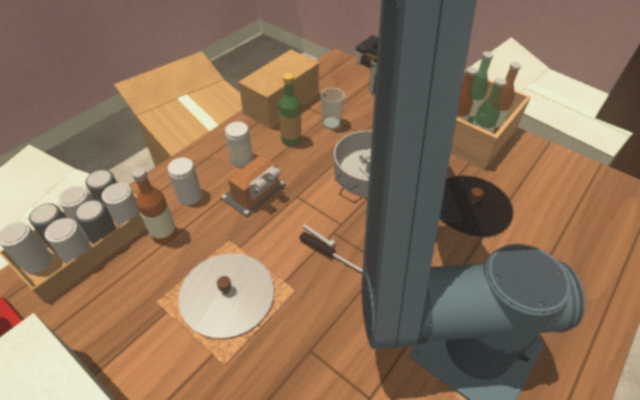

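The side view shows the lid flat on the mat with the knob up. The pan crop shows the leaf: plate holes at (165,185) and (147,235), knuckle at ~(247,245), flange strip from (190,190) to (170,258). Taking closer views of both spots.

Run:
```python
from h import *
O=[np.pi,0,np.pi/2]
robot.move_linear([455,-340,140],speed=150); robot.sleep(.2)
d=cam("wrist");np.save("pics/w5.npy",d,allow_pickle=True)
robot.move_linear([455,-320,220],speed=200)
robot.move_ptp([605,-95,220],O)
robot.move_linear([605,-95,145],speed=200); robot.sleep(.2)
e=cam("wrist");np.save("pics/w6.npy",e,allow_pickle=True)
robot.move_linear([605,-95,220],speed=250)
robot.move_ptp([455,-290,220],O)
def crop(d,p,r,s):
    c=proj(d,p).round().astype(int);x0,y0=max(c[0]-r,0),max(c[1]-r,0); print(x0,y0,s); return cv2.resize(d["img"][y0:y0+2*r,x0:x0+2*r],None,fx=s,fy=s,interpolation=2)
a=crop(d,[470,-290,20],65,3);b=crop(e,[605,-15,90],65,3)
print(a.shape,b.shape,robot.current_t())
H=min(a.shape[0],b.shape[0]);cv2.imwrite("pics/c56.png",np.clip(np.hstack([a[:H],b[:H]]).astype(float)**2/255,0,255).astype(np.uint8))
```

```text
270 85 3
255 55 3
(390, 390, 3) (390, 390, 3) 25.9833
```

View pics/c56.png

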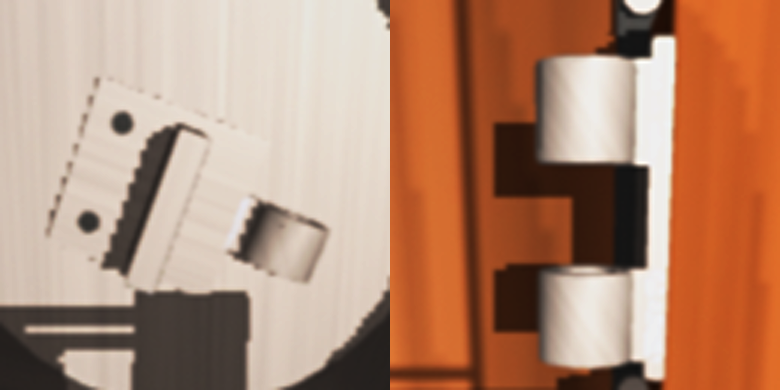

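Left: the flange top face is clear, with crop corners (178,127), (210,140), (155,292), (128,275), holes at (122,123) and (88,222), knuckle at ~(287,242). Right: fixed knuckles span rows 60–163 and 268–365, left limb at x≈148, fixed plate strip at x≈260–285.

Run:
```python
from h import *
d=np.load("pics/w5.npy",allow_pickle=True).item();e=np.load("pics/w6.npy",allow_pickle=True).item()
L=lambda x,y,z:onz(d,270+(x+.5)/3-.5,85+(y+.5)/3-.5,z)[:2]
c=[L(*p,55) for p in((178,127),(210,140),(155,292),(128,275))];c=np.array(c);print("flange",c.round(1).tolist(),"mid",c.mean(0))
v=(c[0]+c[1]-c[2]-c[3])/2;print("len",np.hypot(*v),"yaw of x",np.degrees(np.arctan2(v[1],v[0]))-90,np.linalg.norm(c[0]-c[1]),np.linalg.norm(c[2]-c[3]))
h=[L(122,123,10),L(88,222,10)];v=h[0]-h[1];print("holes",np.round(h,1),np.degrees(np.arctan2(v[1],v[0]))-90)
k=np.array([L(*p,18) for p in((262,200),(328,230),(308,283),(243,262))]);print("knuck",k.round(1).tolist(),k.mean(0)-c.mean(0))
print("eye",e["eye"],d["eye"])
h=cv2.cvtColor(e["img"],cv2.COLOR_BGR2HSV);m=(h[...,1]<70)&(h[...,2]>130)
def sub(row,lo,hi,rev=False): # subpixel via saturation crossing
    s=h[row,:,1].astype(float); return s
for r in range(64,184,5):
    xs=np.where(m[r,290:350])[0]+290
    if len(xs):print(r,xs[0],xs[-1],onz(e,xs[0]-.5,r,91)[:2].round(1),onz(e,xs[-1]+.5,r,93)[:2].round(1), end=' | ')
print()
for x in range(308,332,4):
    ys=np.where(~m[90:160,x])[0]+90;print(x,ys[0],ys[-1],onz(e,x,ys[0]-.5,98)[:2].round(1),onz(e,x,ys[-1]+.5,98)[:2].round(1))
    ys=np.where(m[60:190,x])[0]+60;print("   outer",ys[0],ys[-1],onz(e,x,ys[0]-.5,98)[:2].round(1),onz(e,x,ys[-1]+.5,98)[:2].round(1))
```

```text
flange [[462.3, -266.1], [471.7, -269.7], [455.7, -315.1], [447.4, -309.8]] mid [ 459.27538458 -290.18272054]
len 47.158661185958984 yaw of x -19.090425038782215 10.038219209786018 9.829095880281566
holes [[ 444.5 -266.8]
 [ 432.1 -300.6]] -20.14827760964839
knuck [[492.3, -291.8], [515.5, -302.1], [509.7, -320.8], [486.5, -313.3]] [ 41.72892731 -16.84304921]
eye [605.15463307  -9.93127804 311.49392107] [ 454.86686168 -254.51856792  305.72526809]
64 332 333 [613.5  23.6] [614.8  23.3] | 69 342 349 [620.7  20.4] [626.3  20.1] | 74 308 349 [596.2  17.1] [626.4  16.8] | 79 305 349 [594.   13.7] [626.5  13.5] | 84 305 349 [593.9  10.4] [626.6  10.2] | 89 304 349 [593.1   7. ] [626.7   6.8] | 94 304 349 [593.    3.6] [626.8   3.4] | 99 305 348 [5.937e+02 1.000e-01] [626.2   0. ] | 104 304 348 [592.9  -3.4] [626.3  -3.5] | 109 307 348 [595.1  -6.9] [626.4  -7. ] | 114 341 348 [620.7 -10.5] [626.5 -10.5] | 119 340 348 [620.  -14.1] [626.6 -14.1] | 124 340 347 [620.1 -17.8] [626.  -17.7] | 129 340 347 [620.1 -21.5] [626.1 -21.4] | 134 340 347 [620.2 -25.2] [626.2 -25.1] | 139 340 347 [620.3 
[... 163 characters left out ...]
92.9 -44.5] [625.9 -44.2] | 164 305 346 [592.8 -48.4] [626.1 -48.1] | 169 305 346 [592.8 -52.5] [626.2 -52.1] | 174 305 346 [592.7 -56.5] [626.3 -56.1] | 179 339 346 [620.1 -60.7] [626.4 -60.2] | 
308 110 144 [596.5  -7.4] [596.1 -32.4]
   outer 74 176 [596.8  16.5] [595.8 -57. ]
312 110 143 [599.4  -7.4] [599.2 -31.7]
   outer 74 176 [599.6  16.5] [598.9 -57. ]
316 110 142 [602.3  -7.4] [602.2 -30.9]
   outer 73 177 [602.4  17.2] [602.  -57.8]
320 110 142 [605.2  -7.4] [605.2 -30.9]
   outer 73 177 [605.2  17.2] [605.1 -57.8]
324 110 142 [608.1  -7.4] [608.2 -31. ]
   outer 73 177 [608.   17.2] [608.3 -57.8]
328 110 143 [611.   -7.4] [611.2 -31.7]
   outer 73 177 [610.8  17.2] [611.4 -57.8]
```

Run:
```python
from h import *
yw=np.radians(70.4); O=[np.pi,0,yw]; x,y=459.3,-290.2
robot.move_ptp([x,y,150],O)
robot.move_gripper(22/93); print("w",robot.current_gripper_width()*93)
robot.move_linear([x,y,75],speed=150)
print("stop",robot.move_linear([x,y,25],speed=40,f_stop=5),robot.current_tcp_pos())
f0=robot.current_contact_force()
robot.move_gripper(0.0); print("w",robot.current_gripper_width()*93,robot.current_contact_force()-f0,robot.current_ft_torque())
robot.move_linear([x,y,45],speed=40); print("w",robot.current_gripper_width()*93,robot.current_contact_force()-f0)
robot.move_linear([x,y,170],speed=150)
F=[np.pi,0,np.pi/2-.005]
robot.move_ptp([505,-20,170],F)
robot.move_linear([515,-20.1,110],speed=120); robot.sleep(.3)
e=cam("wrist");np.save("pics/w7.npy",e,allow_pickle=True); print(robot.current_t(),robot.current_tcp_pos(),e["eye"])
c=proj(e,[575,-20,95]).round().astype(int);print(c)
x0,y0=c[0]-100,c[1]-75;print(x0,y0)
cv2.imwrite("pics/c7.png",cv2.resize(e["img"][max(y0,0):y0+150,x0:x0+200],None,fx=4,fy=4,interpolation=2))
```

```text
w 22.015004332006225
stop False [ 459.49059324 -290.35324059   25.28408915]
w 9.709272961831138 [ 0.59294791 -0.92934901  0.32193342] [ 0.02103635 -0.02511705  0.01182876]
w 9.736532716741712 [ 0.63890278 -0.92023514 -3.25496911]
33.7333 [515.2486698  -20.0966798  110.54927566] [515.16228075  65.43776956 275.34090377]
[405 239]
305 164
```

View pics/c7.png

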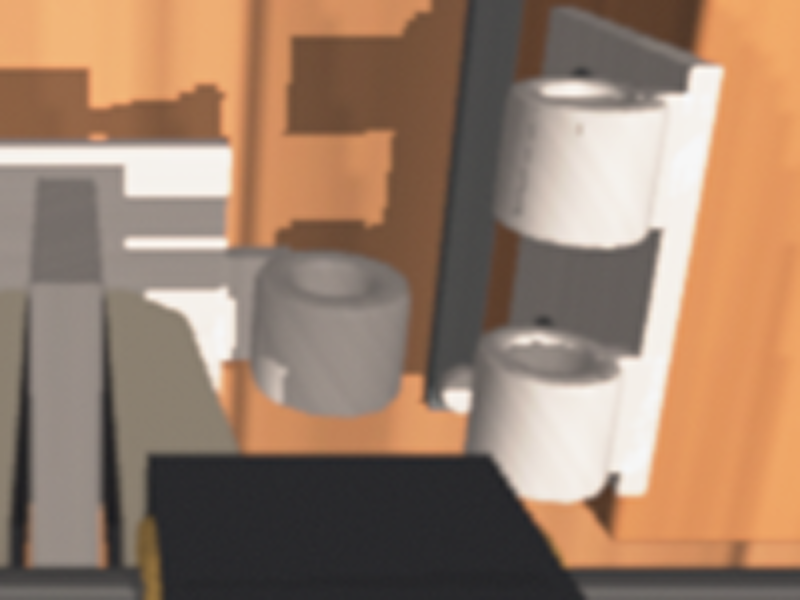

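Crop: the leaf is gripped level, its knuckle's +y end face centred at ~(334,278). Fixed knuckle end faces are at ~(549,355) and ~(589,95), with a clear gap between them. Comparing these with predictions.

Run:
```python
from h import *
e=np.load("pics/w7.npy",allow_pickle=True).item()
C=lambda p:((proj(e,p)-[305,164]+.5)*4-.5).round(1)
t=np.array([515.2,-20.1,110.5])
k=t+[45,0,-7]
print("leaf +y end",C(k+[0,10,0]),"-y end bottom",C(k+[0,-10,13]), "sens x,y,z/mm",[C(k+[0,10,0]+np.eye(3)[i])-C(k+[0,10,0]) for i in range(3)])
j=np.array([605,-20.1,90])
print("lower",C(j+[0,-13,0]),"upper",C(j+[0,37,0]),"upper -y end top",C(j+[0,13,13]),"low -y end top",C(j+[0,-37,13]))
th=np.linspace(0,6.28,72)
for n,p in(("leaf",k+[0,10,0]),("leaf-",k-[0,10,0]),("low",j+[0,-13,0]),("up",j+[0,37,0]),("up-",j+[0,13,0])):
    q=np.array([C(p+[13*np.cos(a),0,13*np.sin(a)]) for a in th]);print(n,q.min(0),q.max(0))
```

```text
leaf +y end [334.8 271.4] -y end bottom [344.9 417.7] sens x,y,z/mm [array([5.9, 0. ]), array([ 0.4, -5.5]), array([1.4, 2.5])]
lower [551.2 355.2] upper [588.4  93.5] upper -y end top [603.5 252.4] low -y end top [564.2 508.6]
leaf [256.1 242.1] [415.8 305. ]
leaf- [250.7 343.1] [405.1 417.7]
low [476.8 323.7] [629.1 390.6]
up [507.4  75.6] [673.7 113.9]
up- [492.2 199.2] [651.4 252.4]
```

Run:
```python
from h import *
robot.move_linear([515,-19.3,97],speed=60); robot.sleep(.2); f0=robot.current_contact_force()
print("stop",robot.move_linear([559.9,-19.3,97],speed=25,f_stop=4)); robot.sleep(.4)
print(robot.current_tcp_pos(),robot.current_contact_force()-f0,robot.current_gripper_width()*93,robot.current_t())
I=[]
for n,r,p in(("wrist",50,[600,-20,95]),("scene",24,[605,-20,90]),("side",24,[600,-20,90])):
    d=cam(n);np.save(f"pics/f_{n}.npy",d,allow_pickle=True);c=proj(d,p);print(n,c)
    x0,y0=(c.round()-r).astype(int);s=390/(2*r);print(x0,y0,s)
    I.append(cv2.resize(d["img"][y0:y0+2*r,x0:x0+2*r],(390,390),interpolation=2))
cv2.imwrite("pics/c8.png",np.hstack(I[:2]));cv2.imwrite("pics/c9.png",I[2])
```

```text
stop False
[559.89568962 -19.29035128  97.01475002] [ 0.53468466 -0.6833264  -0.45578152] 9.65695934628533 36.65
wrist [381.9032185  249.64907814]
332 200 3.9
scene [295.52931144 228.98615696]
272 205 8.125
side [268.630445   179.62856213]
245 156 8.125
```

View pics/c8.png

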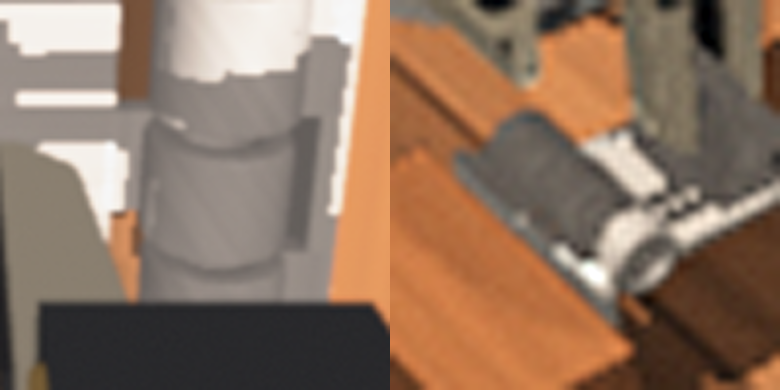

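View pics/c9.png

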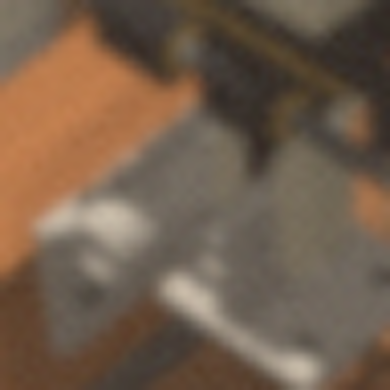

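Wrist crop: the leaf knuckle sits between the fixed ones with its limbs (x≈147 and 288) in line with theirs. The upper fixed knuckle's lower rim is at row ~152 and the leaf's lower rim at row ~268. The scene crop shows a continuous tube with no step. Numerical check next.

Run:
```python
from h import *
e=np.load("pics/f_wrist.npy",allow_pickle=True).item()
C=lambda p:((proj(e,p)-[332,200]+.5)*3.9-.5)
j=np.array([605,-20.1,90]);th=np.linspace(0,6.28,144)
for n,y in(("up-",13),("leaf-",-10),("low+",-13)):
    q=np.array([C(j+[13*np.cos(a),y,13*np.sin(a)]) for a in th]);print(n,q.min(0).round(1),q.max(0).round(1))
print([C(j+[0,-10,13]+np.eye(3)[i])-C(j+[0,-10,13]) for i in range(3)])
# red-free grey profile down the tube in full-res column
g=cv2.cvtColor(e["img"],cv2.COLOR_BGR2GRAY)
print(g[222:278,388].tolist()); print("rows for y:",[(y,round(float(proj(e,j+[0,y,13])[1]),1)) for y in(13,10,-10,-13)])
S=robot.get_image("scene");Q=robot.current_contact_force();print(Q,robot.current_joint_vel())
```

```text
up- [146.8  85.2] [303.4 145.4]
leaf- [140.6 198.8] [291.3 272.2]
low+ [139.9 213.1] [289.7 288.1]
[array([ 6.02742693, -0.02670635]), array([ 0.43329143, -5.31051576]), array([1.4575661 , 3.22845309])]
[138, 139, 139, 138, 139, 139, 139, 140, 142, 143, 143, 142, 140, 140, 141, 135, 120, 118, 127, 138, 143, 143, 143, 143, 144, 144, 145, 144, 144, 144, 144, 145, 144, 144, 143, 142, 143, 143, 144, 146, 147, 147, 146, 145, 145, 141, 130, 114, 112, 119, 128, 140, 142, 140, 129, 94]
rows for y: [(13, 236.9), (10, 241.3), (-10, 269.4), (-13, 273.5)]
[ 0.2526929  -0.44797792 -2.48835527] [-8.03766634e-04 -1.55813946e-03  1.09617328e-03 -2.22933545e-06
  1.00889658e-03 -6.91548570e-04]
```

Run:
```python
from h import *
print(robot.current_tcp_pos(),robot.current_gripper_width()*93,robot.current_t()); print(robot.hand_in())
```

```text
[559.91768547 -19.29974908  97.01003375] 10.045337431416186 36.85
the job is handed in; nothing more can be done
None
```

I set the lid down on the cork mat, then took the hinge leaf out of the pan and handed in at 36.9 s, with the leaf's knuckle held between the two fixed knuckles. The hand-in gives no verdict, so what follows is only what I measured.

- **Lid:** it went down under a force stop near its expected height, then I let go. A later picture showed it flat on the mat, knob up, and by eye well inside the 50 mm limit.
- **Alignment from the wrist camera:** the leaf's knuckle lines up with the fixed ones to about 1 mm towards the block. Along the hinge line it is within about 1 mm, with a gap visible on both sides.
- **Height:** this rests mainly on the tool height, which puts the hole within about 0.5 mm. The coarse scene picture shows no step, but I had no precise independent check of height or leaf tilt.
- **Contact and steadiness:** the tool force changed by under 1 N during insertion, so the leaf is not pressing on the jamb block. The joints were still, and the fingers were closed to about 10 mm on the 10 mm flange.
- **Disagreements:** the wrist view before insertion put the leaf about 1 mm off along the hinge line, and I moved it 0.8 mm to correct that. A rough first fix from the scene and side cameras had disagreed by several mm on the jamb's x position, so I used the close wrist view instead.
- **Bystanders:** I never moved near the pin, screwdriver, bottles, cans or glass. The side picture taken after placing the lid showed them in place, but I did not check again after the leaf was in.

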